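Cover the paste tin with its inner lid and hold up the outer lid

ROBOT

A 6-joint arm with a two-finger parallel gripper is mounted at the origin on the work surface. World frame = base frame: x ahead of the robot, y to its left, z up, the work surface at z = 0. Lengths are in m, angles in degrees, forces in N, time in s.
With the tool pointing down it reaches from about 0.375 to 0.975 m from the base axis. Payload 3.8 kg.
Tool frame: the origin (TCP) lies on the centre line of the jaws, within the pads' length; the fingertips stand 8 mm ahead of it and the grasp point (between the pads) lies 11 mm behind it; z points along the fingers, y is the line along which they close (so a half turn about z gives the same grasp; the last joint's range is limited). The gripper opens to 88 mm and grips with 3 to 60 N. Pads are 18 mm wide; open, the fingers measure 123 mm over their backs; the gripper's body (75 mm by 187 mm) begins 45 mm behind the grasp point.
Start: joints at [-70.812, 15.12, 91.902, -0, 72.978, -2.114], TCP at [0.245, -0.629, 0.247] pointing down, gripper open.
Joint ranges: [-150.88, 150.88], [-54.13, 125.18], [17.81, 147.31], [-75.09, 255.09], [0, 152.58], [-146.25, 146.25]. Speed limits (degrees/s): [147.25, 147.25, 180, 180, 180, 180].

INTERFACE

Orientations are given as a 3x3 rotation matrix whose columns are the frame's x, y, z axes.
In Python, from workcell import env gives the robot as it stands. The module is installed in compiled form; this text tells all that it offers.
- The arm moves only by the shell command python3 -m creep 'ROWS' [FORCE]. ROWS is JSON, a list of rows, each a list of 7 numbers: the turn, a rotation vector about the tool's x, y, z each as a share of 6 degrees, from -1 to 1, then the shift along the tool's x, y, z each as a share of 3 cm, from -1 to 1, then the closure, from -1 (fully open) to 1 (shut), so that 0 is half open. In form: [[wx, wy, wz, dx, dy, dz, gripper], ...]. A call has 1 to 5 rows; each row shifts and turns the commanded pose from where the row before left it, along the tool's axes as they then stand; what a row does not reach is not made up. A row lasts 1/10 s, in which the tool goes at most 50 mm and 8.59 degrees, less where a joint would pass 70% of its speed; a pose out of reach is approached as far as the arm can. A call with a number of a shift or a turn outside -1 to 1 is refused whole. A call with a gripper value outside its range is refused whole. The fingers move at their own pace and stop on an object; FORCE is the grip in N (left out, the last holds). Time passes only in rows, so rows that do not move let the fingers close. It gives the time, the measured TCP pose, the force, the opening and the grip force at its end, in the units of the state.
- env.get_obs(): the state, without advancing time (a new reading comes with each control period).
- env.capture(name): name is "scene" or "top" or "wrist"; returns a dict with "pixels" (420x560x3 uint8, red, green, blue), "fov_y" (degrees; the focal length in pixels is half the picture's height over the tangent of half this angle, whatever the lens; pixels are square), "cx", "cy" (the principal point, pixels), "extrinsics" (4x4, takes a point from world to camera coordinates); the wrist camera has in their place "T_tool_cam" (4x4, takes a point from camera to tool coordinates, whose origin is the TCP and whose axes are the flange's). Camera axes: x right, y up, looking along -z (the intrinsics and any distortion apply to the point x, -y, -z); pixel columns grow to the right and rows downward; lengths in m; the calibration is good to about 2 mm. A picture is of the moment at which its call begins: read the wrist's pose just before it. There is no depth.
- env.job_done(): hands the job in; it is judged then, once.
The state is a dict: "time": time; "qpos": joint angles; "joint_vel": joint speeds; "tau": joint torques, N m; "ee_pos": TCP position; "ee_rot": TCP orientation; "ft_force": force on the tool from outside, world axes, zero at the start; "torque": the same for the moment, N m; "gripper_width": finger opening in m; "finger_force": force on a finger pad.
Only numpy, scipy, OpenCV 4.12 (cv2) and the standard library are available. Lean on these libraries where they do the work, as an engineer would, in place of code of your own. Each camera call takes 0.05 s, during which the arm holds its last target. There are 200 camera calls.

TASK

Lock the paste tin down by sliding the bolt on its dock fully home through the lug at the tin's foot. Then cover the tin: carry the nested pair of lids over together, lower them (no dropping) until the inner lid sits flat on the tin's rim with the outer lid still over it, and then take the outer lid off alone, straight up, leaving the inner lid seated and undisturbed. Finish still holding the outer lid level in the air, about 10 cm above where it sat on the tin, with nothing else carrying it, and leave everything else on the bench where it is.

Things in the scene. Friction and masses are not known exactly. Their poses are not given: they have to be found in the camera images.
- dock: Fixed plywood board, 270 x 118 x 12 mm, on the bench; origin at bench level. Its x axis is the direction in which the bolt slides towards the tin. The tin stands on it, loose between low stops, centred at x = +60 mm, y = 0 of this frame. Two steel guides hold the bolt rod, at x = -34 and -128 mm, their tops 34 mm above the bench.
- bolt (a joint): Barrel bolt on the dock: 0 = fully drawn back, 0.040 m = fully home (end stop, its tip then goes through the lug at the tin's foot). Slides along the dock's +x with about 2 N of friction and stays where it is left. It starts nearly or fully drawn back.
- bolt_knob (a point): Centre of the upright knob on the bolt, the part to grasp or push: a dark steel cylinder 15 mm in diameter, 26 mm tall; this point is 57 mm above the bench, its top is at 70 mm; below the knob is a 10 mm neck down to the bolt rod. Moves with the bolt. With the bolt home it is 115 mm from the tin's axis.
- tin_mouth (a point): Centre of the open mouth of the metal tin, at the height of its rim, 82 mm above the bench (tin 70 mm tall, outside diameter 92 mm, inside 86 mm, standing on the dock). z up. The loose tin has a small lug at its foot, facing the bolt, with an eye for the bolt.
- inner_stem (a point): Inner lid's stem (one piece, 0.15 to 0.31 kg): upright wooden rod 16 mm in diameter; point on its axis 15 mm below its top. At the start the lids lie on the bench, inner lid below; the stem sticks up through the outer lid's collar, 30 mm above it. The outer lid lies loose on the inner's flange: lifting the stem lifts both, lifting the collar (60 mm to clear the stem) the outer alone.
- inner_seat (a point): Same piece: centre of the underside of the inner lid's flange (92 mm diameter, 4 mm thick), the face that sits on the tin's rim; 47 mm below inner_stem. Seated, it coincides with tin_mouth. Below it is a plug 81 mm in diameter, 10 mm deep, tapered to 72 mm at the foot, which enters the tin's mouth. Its z axis points up along the stem.
- outer_collar (a point): The outer lid's collar, to grasp: an upright round wooden tube, outside diameter 40 mm, bore 21 mm (the stem passes through with 2.5 mm play all round), 24 mm tall; this point is at its centre, half-way up. It stands on the outer lid's metal plate. Outer lid 0.1 to 0.2 kg.
- outer_plate (a point): Same piece: centre of the underside of the outer lid's plate (111 mm diameter, 4 mm thick), 16 mm below outer_collar; a skirt round its edge hangs 8 mm lower. Nested, this point is 4 mm above inner_seat. z axis up.
- paint_jar: Bystander: small capped jar, 52 mm diameter, 55 mm tall, origin at its underside. Leave alone.
- tape_roll: Bystander: roll core of tape lying flat, 68 mm diameter, 24 mm tall, origin at its underside. Leave alone.
- closed_tin: Bystander: another metal tin, closed with a single lid and small knob, 85 mm diameter, 86 mm tall, no lug, origin at its underside. Leave alone.
- brush_jar: Bystander: pot of paint brushes, 76 mm diameter, about 210 mm tall with the brushes, origin at its underside. Leave alone.
- mug: Bystander: mug, 80 mm diameter, 90 mm tall, origin at its underside. Leave alone.
- brush: Bystander: paint brush lying flat, 200 mm long along its x axis. Leave alone.
- paper_stick: Bystander: paper-wrapped stick lying flat, about 400 mm long along its x axis, 26 mm thick. Leave alone.
There are look-alikes about, which are no part of the job. What is shaped like the part that bears tin_mouth but yellow is not meant. Leave any red look-alike of the part that bears outer_collar alone.

How it is judged:
By the outcome, as a careful person would: the job done as asked, in the order asked, and still so for the second after the job is handed in, while the arm keeps its last pose, push and grip.
It also fails if it takes over 72 s, if anything falls off the work surface, if the arm or the gripper's body presses on something with over 40 N, if the wrist force passes 120 N, or if a joint passes its speed limit or range.

## Working session

There is one attempt and no reset: what is moved stays moved. The work goes in short steps, Python scripts to look and compute and a shell command to move; the robot and the scene stay as the last step left them, time stands still between calls to the robot, and variables do not carry over. Pictures are saved under pics/ and viewed, at most 10 in all, crops included, and the job is handed in when it is done.

```bash
mkdir -p pics; ls; python3 - <<'E'
from workcell import env
import cv2,numpy as np
np.set_printoptions(precision=4,suppress=True)
o=env.get_obs();print(o)
for n in("scene","top","wrist"):
    c=env.capture(n);cv2.imwrite(f"pics/{n}0.png",c["pixels"][:,:,::-1])
    np.savez(f"pics/{n}0.npz",**c)
    print(n,{k:v for k,v in c.items() if k!="pixels"})
E
```

```text
pics
{'time': 0.0, 'qpos': array([-70.8117,  15.1699,  91.9788,   0.0001,  72.9764,  -2.1157]), 'joint_vel': array([-0.0359, -0.0025, -0.03  , -0.0524,  0.1099,  0.0112]), 'tau': array([ -0.002 , -50.2112, -35.6878,   0.0726,   0.0292,  -0.0002]), 'ee_pos': array([ 0.245 , -0.6282,  0.2454]), 'ee_rot': array([[ 0.9317,  0.3633, -0.0007],
       [ 0.3633, -0.9317,  0.0021],
       [ 0.0001, -0.0022, -1.    ]]), 'ft_force': array([ 0.5185,  0.2963, -0.0337]), 'torque': array([-0.0155, -0.0234, -0.0346]), 'finger_force': 0.0, 'gripper_width': 0.0888383031614769}
scene {'fov_y': 43.27131667363369, 'cx': 278.3282453701281, 'cy': 209.35337562682506, 'extrinsics': array([[-0.8802,  0.4745,  0.0098,  0.5254],
       [-0.3098, -0.59  ,  0.7456,  0.1094],
       [ 0.3596,  0.6532,  0.6663, -1.7294],
       [ 0.    ,  0.    ,  0.    ,  1.    ]])}
top {'fov_y': 53.582690067853136, 'cx': 279.9789974501399, 'cy': 206.53320684328185, 'extrinsics': array([[-0.0146, -0.9997, -0.0218,  0.0309],
       [ 0.9991, -0.0154,  0.04  , -0.5748],
       [-0.0403, -0.0212,  0.999 , -1.0452],
       [ 0.    ,  0.    ,  0.    ,  1.    ]])}
wrist {'fov_y': 69.50267700562564, 'cx': 277.7677542738255, 'cy': 209.609881045665, 'T_tool_cam': array([[ 0.0008,  0.9649,  0.2625,  0.0688],
       [ 1.    , -0.0008, -0.0001,  0.0012],
       [ 0.0001,  0.2625, -0.9649, -0.1381],
       [ 0.    ,  0.    ,  0.    ,  1.    ]])}
```

View pics/scene0.png

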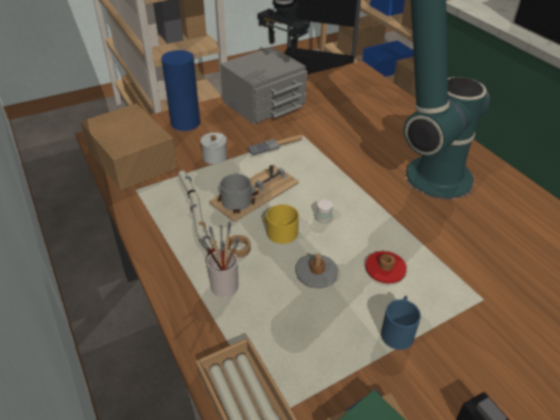

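View pics/top0.png

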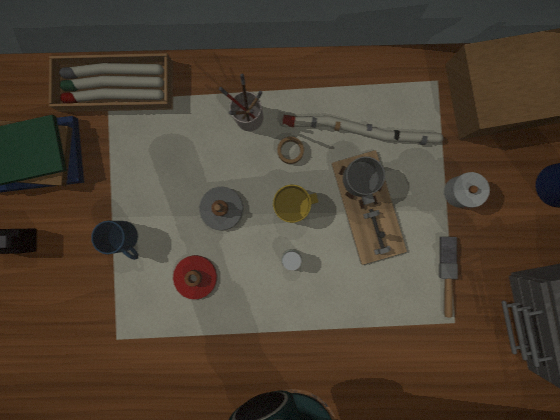

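The scene view shows the grey tin on the dock near (236,192), the nested grey lids near (317,268), and the yellow and red look-alikes. In the top view the tin is near (363,177), the dock runs to (385,255), and the lids are at (221,209). I'll enlarge these areas.

```bash
python3 - <<'E'
import cv2,numpy as np
t=cv2.imread("pics/top0.png");s=cv2.imread("pics/scene0.png")
def cr(im,x,y,w,h):
    return cv2.convertScaleAbs(cv2.resize(im[y:y+h,x:x+w],(400,300),interpolation=cv2.INTER_CUBIC),alpha=1.6)
a=np.vstack([np.hstack([cr(t,310,145,160,120),cr(t,180,180,80,60)]),np.hstack([cr(s,200,155,107,80),cr(s,285,235,80,60)])])
cv2.imwrite("pics/crop1.png",a)
E
```

```text
(no output)
```

View pics/crop1.png

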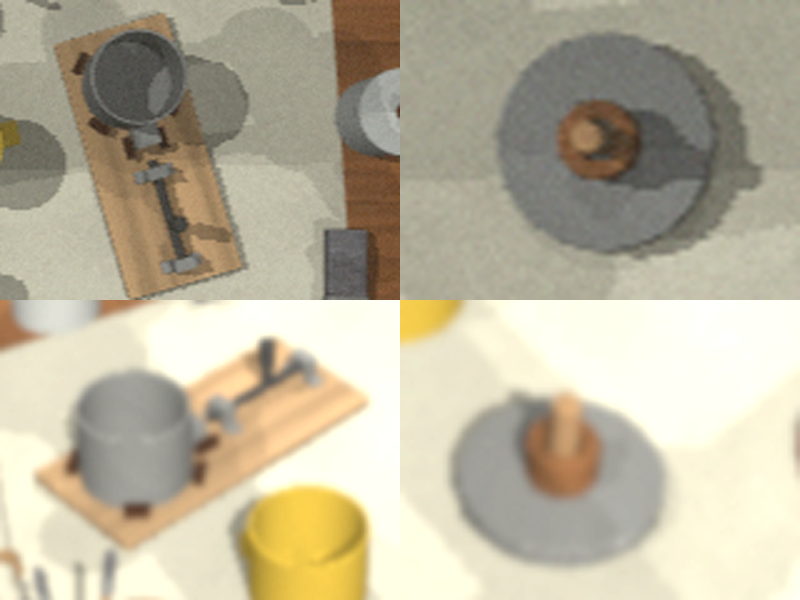

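The crops show these features:
- **Top view:** tin mouth (364,177), knob (382,234), lid disc centre (221,208), stem top (217,207).
- **Scene view:** tin mouth (236,183), knob top (271,167), stem top (319,254).

```bash
cat > h.py <<'E'
import numpy as np,cv2
from scipy.optimize import least_squares
np.set_printoptions(precision=4,suppress=True)
def cam(c,pose=None):
    f=210/np.tan(np.radians(float(c["fov_y"])/2));K=(f,float(c["cx"]),float(c["cy"]))
    if pose is None: E=np.array(c["extrinsics"])
    else:
        T=np.eye(4);T[:3,:3]=pose[1];T[:3,3]=pose[0];E=np.linalg.inv(T@np.array(c["T_tool_cam"]))
    return K,E
def proj(k,P):
    (f,cx,cy),E=k;p=np.atleast_2d(P)@E[:3,:3].T+E[:3,3];return np.c_[cx+f*p[:,0]/-p[:,2],cy+f*-p[:,1]/-p[:,2]]
def onz(k,u,z):
    (f,cx,cy),E=k;d=E[:3,:3].T@np.array([(u[0]-cx)/f,-(u[1]-cy)/f,-1]);o=-E[:3,:3].T@E[:3,3];return o+d*(z-o[2])/d[2]
def circle(c,z,r,n=72):
    a=np.linspace(0,2*np.pi,n);return np.c_[c[0]+r*np.cos(a),c[1]+r*np.sin(a),0*a+z]
E
python3 - <<'E'
from h import *
T=cam(np.load("pics/top0.npz"));S=cam(np.load("pics/scene0.npz"))
for n,z,t,s in[("mouth",.082,(364.4,176.6),(235.8,182.6)),("knobtop",.07,(382.4,234.2),(271.4,167)),("stemtop",.072,(217.4,207),(318.6,254.4)),("plate",.018,(221.4,208.4),None),("dock far L",.012,(332.5,163.5),None),("far R",.012,(376,150.5),None),("near R",.012,(408,252),None),("near L",.012,(363,264.5),None)]:
    print(n,onz(T,t,z),onz(S,s,z) if s else "")
E
```

```text
mouth [ 0.6402 -0.1803  0.082 ] [ 0.6424 -0.182   0.082 ]
knobtop [ 0.5031 -0.222   0.07  ] [ 0.5065 -0.2145  0.07  ]
stemtop [0.5739 0.1715 0.072 ] [0.5728 0.1722 0.072 ]
plate [0.5725 0.1707 0.018 ] 
dock far L [ 0.6827 -0.113   0.012 ] 
far R [ 0.7139 -0.2239  0.012 ] 
near R [ 0.4558 -0.2979  0.012 ] 
near L [ 0.426  -0.1845  0.012 ]
```

```bash
python3 -m creep '[[0,0,0.92,0.5,-0.45,0,-1],[0,0,0,1,-0.9,0.3,-1],[0,0,0,1,-0.9,0.3,-1],[0,0,0,1,-0.9,0.3,-1],[0,0,0,1,-0.9,0.3,-1]]' 20 >/dev/null && python3 -m creep '[[0,0,0,1,-0.9,0.3,-1],[0,0,0,1,-0.9,0,-1],[0,0,0,1,-0.9,0,-1],[0,0,0,1,-0.9,0,-1],[0,0,0,1,-0.9,0,-1]]' >/dev/null && python3 -m creep '[[0,0,0,1,-0.9,0,-1],[0,0,0,1,-0.9,0,-1],[0,0,0,0.5,-0.45,0,-1],[0,0,0,0,0,0,-1],[0,0,0,0,0,0,-1]]'
python3 - <<'E'
from h import *
from workcell import env
o=env.get_obs();c=env.capture("wrist");np.savez("pics/w1.npz",p=o["ee_pos"],R=o["ee_rot"],**c)
print(o["ee_pos"],o["ee_rot"])
cv2.imwrite("pics/w1.png",c["pixels"][:,:,::-1])
E
```

```text
time: 1.65
ee_pos: [0.5016, -0.2181, 0.2014]
ee_rot: [[0.962, 0.273, -0.001], [0.273, -0.962, -0.0], [-0.001, 0.0, -1.0]]
ft_force: [0.0, -0.2, 0.2]
gripper_width: 0.0882
finger_force: 0.0
[ 0.5016 -0.2181  0.2014] [[ 0.9619  0.2733 -0.0008]
 [ 0.2733 -0.9619 -0.0003]
 [-0.0008  0.     -1.    ]]
```

View pics/w1.png

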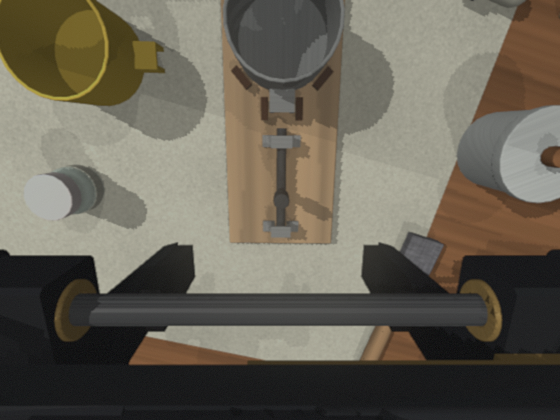

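The wrist view shows the knob top at (281,200), the guides at (281,142) and (281,229), the dock edges at x=229 and 337, and the tin mouth partly cut off at the top (centre about x=284).

```bash
python3 - <<'E'
from h import *
d=np.load("pics/w1.npz");W=cam(d,(d["p"],d["R"]));R=d["R"];p=d["p"]
for n,z,u in[("knob",.07,(281,199.5)),("g1",.034,(281,142)),("g2",.034,(281,228)),("tinL",.082,(223,10)),("tinR",.082,(346,10)),("tinnear",.082,(284,90)),("dL",.012,(230,242)),("dR",.012,(336,242)),("dL2",.012,(224,70)),("dR2",.012,(342,80))]:
    P=onz(W,u,z);print(n,P,"tool",R.T@(P-p))
E
```

```text
knob [ 0.5076 -0.2205  0.07  ] tool [0.0052 0.004  0.1314]
g1 [ 0.5554 -0.2071  0.034 ] tool [0.0549 0.0042 0.1674]
g2 [ 0.4696 -0.2319  0.034 ] tool [-0.0345  0.0045  0.1675]
tinL [ 0.6382 -0.1377  0.082 ] tool [ 0.1534 -0.04    0.1193]
tinR [ 0.6634 -0.2261  0.082 ] tool [0.1535 0.0519 0.1193]
tinnear [ 0.597  -0.1971  0.082 ] tool [0.0975 0.0059 0.1194]
dL [ 0.4299 -0.1822  0.012 ] tool [-0.059  -0.0541  0.1895]
dR [ 0.4635 -0.2999  0.012 ] tool [-0.0589  0.0683  0.1895]
dL2 [ 0.6063 -0.1336  0.012 ] tool [ 0.1239 -0.0526  0.1893]
dR2 [ 0.6297 -0.2497  0.012 ] tool [0.1148 0.0654 0.1894]
```

```bash
python3 -m creep '[[0,0,0,0.17,0.14,1,-1],[0,0,0,0,0,1,-1],[0,0,0,0,0,1,-1],[0,0,0,0,0,1,-1],[0,0,0,0,0,0.8,-1]]' 20 && python3 -m creep '[[0,0,0,0,0,0.3,-1],[0,0,0,0,0,0,-1],[0,0,0,0,0,0,1],[0,0,0,0,0,0,1],[0,0,0,0,0,0,1]]' && python3 -m creep '[[0,0,0,0,0,0,1],[0,0,0,0,0,0,1],[0,0,0,0,0,0,1],[0,0,0,0,0,0,1],[0,0,0,0,0,0,1]]'
```

```text
time: 2.2
ee_pos: [0.5063, -0.222, 0.0559]
ee_rot: [[0.963, 0.27, -0.002], [0.27, -0.963, 0.0], [-0.001, -0.001, -1.0]]
ft_force: [0.1, -0.2, -0.2]
gripper_width: 0.0882
finger_force: 0.0
time: 2.7
ee_pos: [0.509, -0.2215, 0.0503]
ee_rot: [[0.962, 0.272, 0.003], [0.272, -0.962, -0.001], [0.002, 0.002, -1.0]]
ft_force: [0.3, 0.7, -0.1]
gripper_width: 0.0661
finger_force: 0.0
time: 3.2
ee_pos: [0.5079, -0.2208, 0.0487]
ee_rot: [[0.962, 0.272, -0.0], [0.272, -0.962, 0.0], [-0.0, -0.0, -1.0]]
ft_force: [-0.5, -0.4, 0.1]
gripper_width: 0.0263
finger_force: 0.0
```

```bash
python3 -m creep '[[0,0,0,0,0,0,1],[0,0,0,0,0,0,1],[0,0,0,0,0,0,1],[0,0,0,0,0,0,1]]' && python3 -m creep '[[0,0,0,0.2,0,0,1],[0,0,0,0.2,0,0,1],[0,0,0,0.2,0,0,1],[0,0,0,0,0,0,1]]' && python3 -m creep '[[0,0,0,0.1,0,0,1],[0,0,0,0.1,0,0,1],[0,0,0,0,0,0,1]]'
```

```text
time: 3.6
ee_pos: [0.5074, -0.2197, 0.0485]
ee_rot: [[0.962, 0.272, -0.001], [0.272, -0.962, 0.002], [-0.001, -0.002, -1.0]]
ft_force: [-1.4, 5.0, 3.1]
gripper_width: 0.0145
finger_force: 20.0
time: 4.0
ee_pos: [0.525, -0.2149, 0.0485]
ee_rot: [[0.962, 0.272, -0.001], [0.272, -0.962, 0.002], [-0.001, -0.002, -1.0]]
ft_force: [-0.7, 5.1, 3.2]
gripper_width: 0.014
finger_force: 20.0
time: 4.3
ee_pos: [0.5304, -0.2134, 0.0485]
ee_rot: [[0.962, 0.272, -0.002], [0.272, -0.962, 0.002], [-0.001, -0.002, -1.0]]
ft_force: [-1.9, 4.3, 3.6]
gripper_width: 0.014
finger_force: 20.0
```

```bash
for i in 1; do :; done; python3 -m creep '[[0,0,0,0.1,0,0,1],[0,0,0,0.1,0,0,1],[0,0,0,0,0,0,1]]' | sed -n '2p;4,6p' && python3 -m creep '[[0,0,0,0.1,0,0,1],[0,0,0,0.1,0,0,1],[0,0,0,0,0,0,1]]'| sed -n '2p;4,6p' && python3 -m creep '[[0,0,0,0.1,0,0,1],[0,0,0,0,0,0,1]]'| sed -n '2p;4,6p'
```

```text
ee_pos: [0.5362, -0.2118, 0.0485]
ft_force: [-2.8, 3.8, 4.6]
gripper_width: 0.014
finger_force: 20.0
ee_pos: [0.5375, -0.2113, 0.0484]
ft_force: [-15.3, -2.2, 13.7]
gripper_width: 0.0144
finger_force: 20.0
ee_pos: [0.5382, -0.2111, 0.0481]
ft_force: [-21.2, -4.0, 16.2]
gripper_width: 0.0142
finger_force: 20.0
```

```bash
python3 -m creep '[[0,0,0,-0.05,0,0,-1],[0,0,0,0,0,0,-1],[0,0,0,0,0,0,-1],[0,0,0,0,0,0,-1],[0,0,0,0,0,-1,-1]]' >/dev/null && python3 -m creep '[[0,0,0,0,0,-1,-1],[0,0,0,0,0,-1,-1],[0,0,0,0.5,0,-1,-1],[0,0,0,1,0,-1,-1],[0,0,0,1,0,0,-1]]' | sed -n '2p;4,5p' && python3 -m creep '[[0,0,0,0,0,0,-1],[0,0,0,0,0,0,-1]]' | sed -n '2p;4,5p'
python3 - <<'E'
from h import *
from workcell import env
o=env.get_obs();c=env.capture("wrist");np.savez("pics/w2.npz",p=o["ee_pos"],R=o["ee_rot"],**c)
print(o["ee_pos"],o["ee_rot"])
cv2.imwrite("pics/w2.png",c["pixels"][:,:,::-1])
E
```

```text
ee_pos: [0.6202, -0.1912, 0.2051]
ft_force: [1.1, -0.6, -0.0]
gripper_width: 0.0879
ee_pos: [0.6163, -0.1898, 0.1982]
ft_force: [1.3, -0.2, -0.7]
gripper_width: 0.0882
[ 0.6163 -0.1898  0.1982] [[ 0.9619  0.2732 -0.0009]
 [ 0.2732 -0.9619  0.    ]
 [-0.0009 -0.0003 -1.    ]]
```

View pics/w2.png

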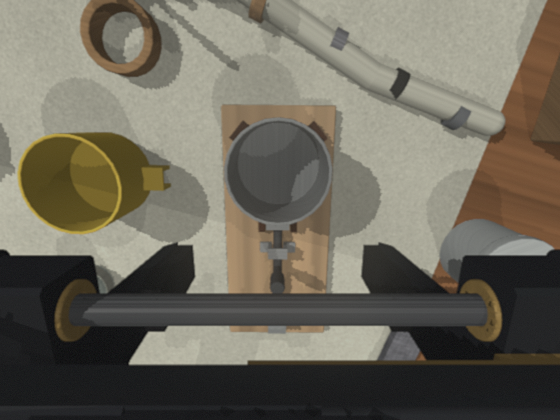

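The tin mouth is centred near (279,171), spanning x 227–332 and y 117–224. The knob top is near (278,288), partly behind the gripper's bar, and the rod tip enters the lug.

```bash
python3 - <<'E'
from h import *
d=np.load("pics/w2.npz");W=cam(d,(d["p"],d["R"]));R=d["R"];p=d["p"]
# fit mouth circle R46 z.082 to extremes
ext=np.array([226.5,332,117,224])
def f(c):
    q=proj(W,circle([c[0],c[1]],.082,c[2],180));return np.r_[q[:,0].min(),q[:,0].max(),q[:,1].min(),q[:,1].max()]-ext
s=least_squares(f,[.64,-.18,.046]);print("mouth",s.x,s.fun)
for n,z,u in[("knob",.07,(278,287)),("g1",.034,(278,250)),("dockfar",.012,(279,105))]:
    P=onz(W,u,z);print(n,P,"tool",R.T@(P-p), "d tin",np.hypot(*(P[:2]-s.x[:2])))
E
```

```text
mouth [ 0.6474 -0.1833  0.0448] [-0.4343  0.4341  0.4162 -0.4566]
knob [ 0.5376 -0.2136  0.07  ] tool [-0.0821  0.0013  0.1283] d tin 0.11393300394191906
g1 [ 0.5605 -0.207   0.034 ] tool [-0.0583  0.0013  0.1642] d tin 0.09011161477376718
dockfar [ 0.704  -0.1672  0.012 ] tool [0.0907 0.0022 0.1861] d tin 0.05886479271425883
```

The knob is 114 mm from the tin's axis, against 115 mm expected, so the bolt is home. Next, the lids.

```bash
python3 -m creep '[[0,0,0,0.2,-0.5,0,-1],[0,0,0,0.2,-1,0,-1],[0,0,0,0.2,-1,0,-1],[0,0,0,0.2,-1,0,-1],[0,0,0,0.2,-1,0,-1]]' >/dev/null && python3 -m creep '[[0,0,0,0.2,-1,0,-1],[0,0,0,0.2,-1,0,-1],[0,0,0,0.2,-1,0,-1],[0,0,0,0.2,-1,0,-1],[0,0,0,0,-1,0,-1]]' >/dev/null && python3 -m creep '[[0,0,0,0,-1,0,-1],[0,0,0,0,-1,0,-1],[0,0,0,0,-0.5,0,-1],[0,0,0,0,0,0,-1],[0,0,0,0,0,0,-1]]' | sed -n '2p;4,5p'
python3 - <<'E'
from h import *
from workcell import env
o=env.get_obs();c=env.capture("wrist");np.savez("pics/w3.npz",p=o["ee_pos"],R=o["ee_rot"],**c)
print(o["ee_pos"],o["ee_rot"])
cv2.imwrite("pics/w3.png",c["pixels"][:,:,::-1])
E
```

```text
ee_pos: [0.5699, 0.1704, 0.1985]
ft_force: [0.2, 0.3, 0.2]
gripper_width: 0.088
[0.5699 0.1704 0.1985] [[ 0.9621  0.2726 -0.0003]
 [ 0.2726 -0.9621 -0.0008]
 [-0.0005  0.0007 -1.    ]]
```

View pics/w3.png

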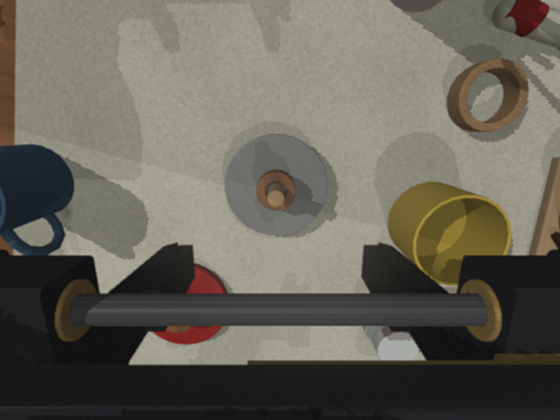

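The plate is centred at (276,185), the collar top at (276,191) and the stem top at about (276,197).

```bash
python3 - <<'E'
from h import *
d=np.load("pics/w3.npz");W=cam(d,(d["p"],d["R"]));R=d["R"];p=d["p"]
for n,z,u in[("plate",.018,(276,185.5)),("collar",.042,(276,191)),("stem",.072,(276,196.5))]:
    P=onz(W,u,z);print(n,P,"tool",R.T@(P-p))
E
```

```text
plate [0.5782 0.1736 0.018 ] tool [ 0.0089 -0.0009  0.1805]
collar [0.5772 0.1732 0.042 ] tool [ 0.0079 -0.0007  0.1565]
stem [0.5785 0.1733 0.072 ] tool [ 0.0091 -0.0005  0.1265]
```

```bash
python3 -m creep '[[0,0,0,0.28,-0.02,1,-1],[0,0,0,0,0,1,-1],[0,0,0,0,0,1,-1],[0,0,0,0,0,1,-1],[0,0,0,0,0,0.5,-1]]' 35 >/dev/null && python3 -m creep '[[0,0,0,0,0,0.3,-1],[0,0,0,0,0,0,-1],[0,0,0,0,0,0,1],[0,0,0,0,0,0,1],[0,0,0,0,0,0,1]]' && python3 -m creep '[[0,0,0,0,0,0,1],[0,0,0,0,0,0,1],[0,0,0,0,0,0,1],[0,0,0,0,0,0,1],[0,0,0,0,0,0,1]]'>/dev/null && python3 -m creep '[[0,0,0,0,0,0,1],[0,0,0,0,0,0,1],[0,0,0,0,0,0,1],[0,0,0,0,0,0,1]]'
```

```text
time: 8.9
ee_pos: [0.5792, 0.174, 0.0563]
ee_rot: [[0.962, 0.272, 0.003], [0.272, -0.962, 0.001], [0.003, 0.0, -1.0]]
ft_force: [0.1, -0.4, -0.8]
gripper_width: 0.0662
finger_force: 0.0
time: 9.8
ee_pos: [0.578, 0.1739, 0.0546]
ee_rot: [[0.962, 0.272, -0.0], [0.272, -0.962, 0.0], [-0.0, -0.0, -1.0]]
ft_force: [-0.1, 1.7, -0.2]
gripper_width: 0.0148
finger_force: 35.0
```

```bash
python3 -m creep '[[0,0,0,0,0,-0.1,1],[0,0,0,0,0,-0.3,1],[0,0,0,0,0,-0.6,1],[0,0,0,0,0,-0.8,1],[0,0,0,0,0,-0.8,1]]' 40 >/dev/null && python3 -m creep '[[0,0,0,0,0,-0.8,1],[0,0,0,0,0,-0.8,1],[0,0,0,0,0,-0.6,1],[0,0,0,0,0,-0.2,1],[0,0,0,0,0,0,1]]' && python3 -m creep '[[0,0,0,0,0,0,1],[0,0,0,0,0,0,1],[0,0,0,0,0,0,1]]'
python3 - <<'E'
from h import *
from workcell import env
im=[]
for n in("wrist","scene"):
    c=env.capture(n);im.append(c["pixels"][:,:,::-1])
s=cv2.resize(im[1][160:310,220:420],(560,420),interpolation=cv2.INTER_CUBIC)
cv2.imwrite("pics/m4.png",cv2.resize(np.hstack([im[0],s]),(800,300)))
E
```

```text
time: 10.8
ee_pos: [0.5787, 0.1737, 0.206]
ee_rot: [[0.962, 0.272, 0.002], [0.272, -0.962, 0.0], [0.002, 0.0, -1.0]]
ft_force: [0.5, -0.0, -3.4]
gripper_width: 0.0148
finger_force: 40.0
time: 11.1
ee_pos: [0.5773, 0.1735, 0.2031]
ee_rot: [[0.962, 0.272, -0.003], [0.272, -0.962, -0.001], [-0.003, -0.0, -1.0]]
ft_force: [0.6, -0.1, -3.5]
gripper_width: 0.0147
finger_force: 40.0
```

View pics/m4.png

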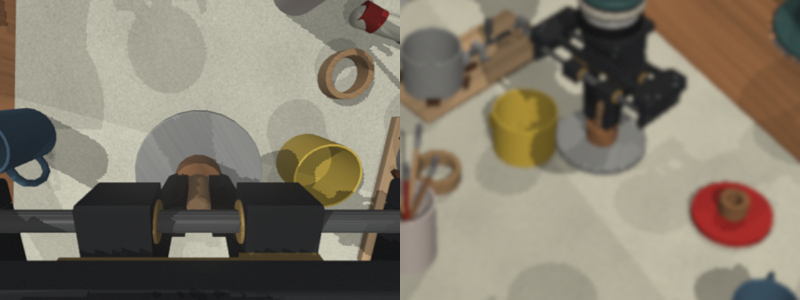

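Both lids are in the grip (about 3.5 N), nested and level. I'll carry them over to the tin.

```bash
python3 -m creep '[[0,0,0,-0.1,0.3,0,1],[0,0,0,-0.1,0.7,0,1],[0,0,0,-0.1,1,0,1],[0,0,0,-0.1,1,0,1],[0,0,0,-0.1,1,0,1]]' >/dev/null && python3 -m creep '[[0,0,0,-0.1,1,0,1],[0,0,0,-0.1,1,0,1],[0,0,0,-0.1,1,0,1],[0,0,0,-0.1,1,0,1],[0,0,0,-0.1,1,0,1]]' >/dev/null && python3 -m creep '[[0,0,0,-0.03,1,0,1],[0,0,0,0,1,0,1],[0,0,0,0,0.7,0,1],[0,0,0,0,0.3,0,1],[0,0,0,0,0,0,1]]' >/dev/null && python3 -m creep '[[0,0,0,0,0,0,1],[0,0,0,0,0,0,1],[0,0,0,0,0,0,1]]'
python3 - <<'E'
from h import *
from workcell import env
o=env.get_obs()
im=[]
for n in("wrist","scene","top"):
    c=env.capture(n);np.savez(f"pics/{n}5.npz",p=o["ee_pos"],R=o["ee_rot"],**c);im.append(c["pixels"][:,:,::-1])
s=cv2.resize(im[1][120:240,180:340],(560,420),interpolation=cv2.INTER_CUBIC)
cv2.imwrite("pics/m5.png",cv2.resize(np.hstack([im[0],s]),(800,300)))
E
```

```text
time: 13.0
ee_pos: [0.6462, -0.1799, 0.2048]
ee_rot: [[0.962, 0.273, -0.0], [0.273, -0.962, 0.0], [-0.0, -0.0, -1.0]]
ft_force: [-0.7, 0.2, -4.1]
gripper_width: 0.015
finger_force: 40.0
```

View pics/m5.png

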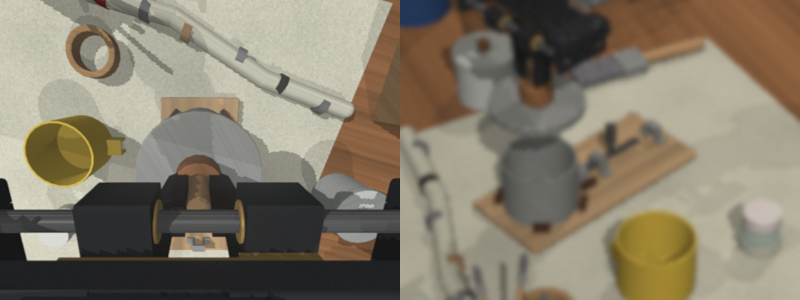

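The lids are level over the tin. The scene half of the view shows the plate spanning about x 490–587 and the tin about 500–580. I'll check the alignment numerically.

```bash
python3 - <<'E'
from h import *
for n in("scene","top"):
    d=np.load(f"pics/{n}5.npz");k=cam(d);xy=d["p"][:2]
    q=proj(k,circle(xy,.168,.0555));t=proj(k,circle(xy,.082,.046));b=proj(k,circle(xy,.012,.046))
    for m,a in(("plate",q),("mouth",t),("base",b)):print(n,m,a.min(0),a.max(0))
    im=d["pixels"].astype(int)
    if n=="scene":
        for r in(160,163,166):print(r,im[r,205:270].sum(1)//3)
        for r in(190,195,200):print(r,im[r,210:265].sum(1)//3)
E
```

```text
scene plate [213.9373 148.4465] [253.1371 171.7921]
scene mouth [219.2618 173.762 ] [250.552  193.4327]
scene base [220.7529 191.6138] [251.1326 211.4796]
160 [109 119 126 131 135 138 140 141 141 135 123 116 114 114 114 114 114 114
 114 113 112 109 100  85  73  70  71  73  75  78  79  79  79  77  78  86
 100 111 114 115 115 115 115 115 115 114 113 115 125 143 162 169 171 172
 172 173 173 173 174 176 175 176 176 176 176]
163 [ 80  88  96 105 116 123 128 131 132 126 114 108 112 113 112 110 109 108
 106 104 103 103 104 105 106 105 102  98  95  94  94  97 103 110 117 122
 122 122 122 123 124 124 123 123 121 118 114 112 120 143 163 172 172 172
 173 173 174 174 174 173 173 173 174 174 175]
166 [ 99 109 117 125 132 135 134 130 120 105  94  89  92  98 102 103 103 103
 103 103 102 103 103 104 104 105 108 111 113 115 116 120 125 126 126 124
 124 124 125 125 124 123 122 120 117 113 109 121 146 165 173 173 173 172
 172 173 173 173 172 172 172 171 169 164 158]
190 [161 161 160 160 161 161 158 147 126 107  90  77  79  85  90  92  95  97
  98  99 101 102 103 102 101 102 102 102 102 101  99  96  96  97  99  99
  95  93  88  83  81  87  94  95  94  93  91  89  95 100 102 104 108 113
 116]
195 [161 162 161 160 159 155 150 139 116  86  68  67  73  80  84  87  90  93
  96  98 100 100 101 102 103 103 103 103 103 103 102 102 101 100  98  96
  92  90  86  82  78  73  65  59  65  79  93 105 112 117 118 117 116 117
 117]
200 [136 131 126 123 120 117 108  88  66  57  61  69  75  78  83  87  90  93
  95  96  99 101 103 104 104 104 104 104 104 104 103 102 101 100  98  96
  93  90  87  82  76  68  57  54  71  97 114 121 123 124 126 127 127 127
 127]
top plate [345.6286 143.9262] [397.1565 195.0033]
top mouth [344.7176 154.7967] [383.6875 193.4581]
top base [341.0341 159.3203] [377.4128 195.4315]
```

```bash
python3 -m creep '[[0,0,0,0,0,0.5,1],[0,0,0,0,0,0.6,1],[0,0,0,0,0,0.5,1],[0,0,0,0,0,0.3,1],[0,0,0,0,0,0.1,1]]' >/dev/null && python3 -m creep '[[0,0,0,0,0,0,1],[0,0,0,0,0,0.1,1],[0,0,0,0,0,0.1,1],[0,0,0,0,0,0,1]]' | sed -n '2,4p' && python3 -m creep '[[0,0,0,0,0,0.1,1],[0,0,0,0,0,0.1,1],[0,0,0,0,0,0,1],[0,0,0,0,0,0,1]]' | sed -n '2,4p'
```

```text
ee_pos: [0.6463, -0.1812, 0.1388]
ee_rot: [[0.962, 0.272, 0.0], [0.272, -0.962, -0.0], [0.0, 0.0, -1.0]]
ft_force: [-0.1, -0.4, -3.3]
ee_pos: [0.6462, -0.1811, 0.1325]
ee_rot: [[0.962, 0.272, -0.0], [0.272, -0.962, 0.0], [-0.0, -0.0, -1.0]]
ft_force: [-0.3, -0.3, -3.3]
```

The plug has entered without contact. I'll continue in finer steps.

```bash
python3 -m creep '[[0,0,0,0,0,0.05,1],[0,0,0,0,0,0.05,1],[0,0,0,0,0,0,1]]' | sed -n '2p;4p' && python3 -m creep '[[0,0,0,0,0,0.05,1],[0,0,0,0,0,0,1],[0,0,0,0,0,0,1]]' | sed -n '2p;4p'
```

```text
ee_pos: [0.6461, -0.1811, 0.1294]
ft_force: [0.9, 0.2, -3.6]
ee_pos: [0.6463, -0.1811, 0.1281]
ft_force: [-0.1, 0.0, -3.6]
```

```bash
python3 -m creep '[[0,0,0,0,0,0.04,1],[0,0,0,0,0,0,1],[0,0,0,0,0,0,1]]' | sed -n '2p;4p'
```

```text
ee_pos: [0.6462, -0.1811, 0.127]
ft_force: [-0.2, -0.8, -3.7]
```

```bash
python3 -m creep '[[0,0,0,0,0,0.03,1],[0,0,0,0,0,0,1],[0,0,0,0,0,0,1]]' | sed -n '2p;4p'
```

```text
ee_pos: [0.6464, -0.1811, 0.1265]
ft_force: [-1.8, -0.4, -0.5]
```

```bash
python3 -m creep '[[0,0,0,0,0,0.03,1],[0,0,0,0,0,0,1],[0,0,0,0,0,0,1]]' | sed -n '2p;4p'
```

```text
ee_pos: [0.6464, -0.1811, 0.1265]
ft_force: [-4.0, 2.1, 5.8]
```

The lid touched at TCP z = 126.5 mm, exactly as predicted, so it is seated. I'll ease the load, release and check.

```bash
python3 -m creep '[[0,0,0,0,0,-0.03,1],[0,0,0,0,0,0,1]]' | sed -n '2p;4p' && python3 -m creep '[[0,0,0,0,0,0,-1],[0,0,0,0,0,0,-1],[0,0,0,0,0,0,-1],[0,0,0,0,0,0,-1],[0,0,0,0,0,0,-1]]'  && python3 -m creep '[[0,0,0,0,0,0,-1],[0,0,0,0,0,0,-1],[0,0,0,0,0,0,-1],[0,0,0,0,0,0,-1],[0,0,0,0,0,0,-1]]'
python3 - <<'E'
from h import *
from workcell import env
o=env.get_obs();d={}
for n in("wrist","scene"):
    c=env.capture(n);d[n]=c["pixels"][:,:,::-1];np.savez(f"pics/{n}6.npz",p=o["ee_pos"],R=o["ee_rot"],**c)
s=cv2.resize(d["scene"][140:230,180:300],(560,420),interpolation=cv2.INTER_CUBIC)
cv2.imwrite("pics/m6.png",cv2.resize(np.hstack([d["wrist"],s]),(800,300)))
E
```

```text
ee_pos: [0.6464, -0.1811, 0.1265]
ft_force: [-2.4, 1.3, 3.7]
time: 16.65
ee_pos: [0.6464, -0.1812, 0.126]
ee_rot: [[0.962, 0.272, 0.0], [0.272, -0.962, -0.0], [0.0, 0.0, -1.0]]
ft_force: [0.1, -0.5, -0.3]
gripper_width: 0.0531
finger_force: 0.0
time: 17.15
ee_pos: [0.6463, -0.1811, 0.1261]
ee_rot: [[0.962, 0.272, 0.0], [0.272, -0.962, 0.0], [0.0, 0.0, -1.0]]
ft_force: [-0.7, 1.4, -0.2]
gripper_width: 0.0877
finger_force: 0.0
```

View pics/m6.png

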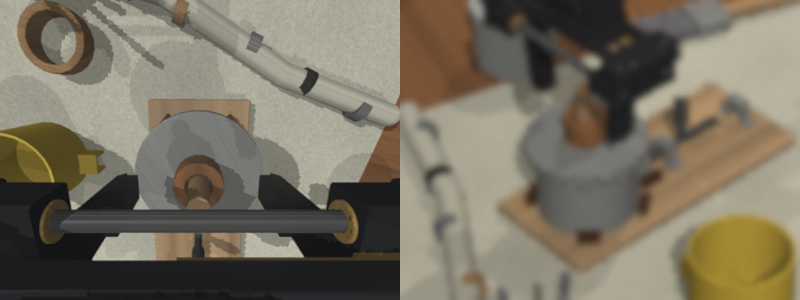

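The lids sit level on the tin. In the wrist half the collar (199,181) and stem (198,190) are both on the jaws' centre line. Now I'll grasp the collar.

```bash
python3 -m creep '[[0,0,0,0,0,0.3,-1],[0,0,0,0,0,0.3,-1],[0,0,0,0,0,0.2,-1],[0,0,0,0,0,0,-1],[0,0,0,0,0,0,-1]]' 15 | sed -n '2,5p' && python3 -m creep '[[0,0,0,0,0,0,1],[0,0,0,0,0,0,1],[0,0,0,0,0,0,1],[0,0,0,0,0,0,1],[0,0,0,0,0,0,1]]' >/dev/null && python3 -m creep '[[0,0,0,0,0,0,1],[0,0,0,0,0,0,1],[0,0,0,0,0,0,1],[0,0,0,0,0,0,1],[0,0,0,0,0,0,1]]'
```

```text
ee_pos: [0.6459, -0.181, 0.1014]
ee_rot: [[0.962, 0.272, -0.001], [0.272, -0.962, 0.0], [-0.001, -0.001, -1.0]]
ft_force: [-0.2, 0.5, -0.8]
gripper_width: 0.088
time: 18.75
ee_pos: [0.6463, -0.1811, 0.1022]
ee_rot: [[0.962, 0.272, 0.0], [0.272, -0.962, 0.0], [0.0, 0.0, -1.0]]
ft_force: [-0.7, 0.7, 1.3]
gripper_width: 0.0391
finger_force: 15.0
```

```bash
python3 -m creep '[[0,0,0,0,0,0,1],[0,0,0,0,0,-0.05,1],[0,0,0,0,0,-0.05,1],[0,0,0,0,0,-0.1,1],[0,0,0,0,0,0,1]]' 25 | sed -n '2p;4p' && python3 -m creep '[[0,0,0,0,0,-0.1,1],[0,0,0,0,0,0,1],[0,0,0,0,0,0,1]]' | sed -n '2,4p'
```

```text
ee_pos: [0.6466, -0.1812, 0.1086]
ft_force: [0.0, 0.3, -1.1]
ee_pos: [0.6464, -0.1812, 0.1113]
ee_rot: [[0.962, 0.272, 0.0], [0.272, -0.962, -0.0], [0.0, 0.0, -1.0]]
ft_force: [-0.9, 0.3, -0.8]
```

Only about 1 N is carried and there is no side load, so the outer lid is coming up alone. I'll continue to +10 cm.

```bash
python3 -m creep '[[0,0,0,0,0,-0.2,1],[0,0,0,0,0,-0.3,1],[0,0,0,0,0,-0.3,1],[0,0,0,0,0,-0.3,1],[0,0,0,0,0,-0.3,1]]' | sed -n '2p;4p' && python3 -m creep '[[0,0,0,0,0,-0.3,1],[0,0,0,0,0,-0.3,1],[0,0,0,0,0,-0.3,1],[0,0,0,0,0,-0.3,1],[0,0,0,0,0,-0.3,1]]' | sed -n '2p;4p' && python3 -m creep '[[0,0,0,0,0,-0.13,1],[0,0,0,0,0,0,1],[0,0,0,0,0,0,1],[0,0,0,0,0,0,1],[0,0,0,0,0,0,1]]'
python3 - <<'E'
from h import *
from workcell import env
d={n:env.capture(n)["pixels"][:,:,::-1] for n in("wrist","scene")}
s=cv2.resize(d["scene"][110:230,180:340],(560,420),interpolation=cv2.INTER_CUBIC)
cv2.imwrite("pics/m7.png",cv2.resize(np.hstack([d["wrist"],s]),(800,300)))
E
```

```text
ee_pos: [0.6466, -0.1813, 0.1545]
ft_force: [-0.3, -1.0, -1.9]
ee_pos: [0.6462, -0.1811, 0.1988]
ft_force: [0.5, -0.2, -1.6]
time: 21.05
ee_pos: [0.6459, -0.181, 0.2013]
ee_rot: [[0.962, 0.272, -0.001], [0.272, -0.962, 0.0], [-0.001, -0.001, -1.0]]
ft_force: [0.0, -0.0, -1.3]
gripper_width: 0.0395
finger_force: 25.0
```

View pics/m7.png

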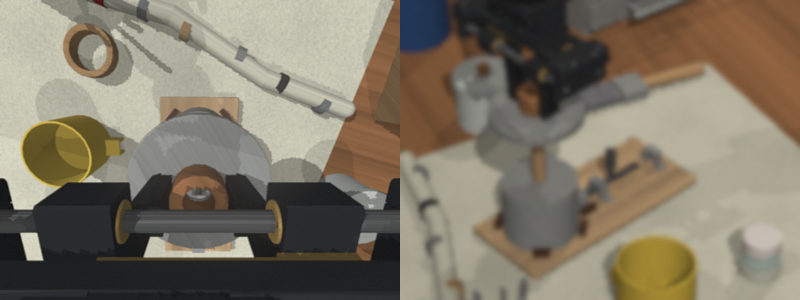

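The outer lid is held level at about +10 cm and clear of the stem. The inner lid sits flat on the tin with its stem upright at (540,165), and the bolt is home.

```bash
python3 -c "
from workcell import env
print(env.job_done())"
```

```text
the job is handed in; nothing more can be done
None
```

The job is handed in at about 21 s: the bolt is home through the lug, the inner lid is seated on the tin, and the outer lid is held level about 10 cm above where it sat, with nothing else on the bench touched.

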